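# Ready the reloaded label printer

## Task

A fresh roll has just been put in the label printer for the jars, and its sprung cover is still up. Press the cover shut until it latches and stays down by itself, then press the red power rocker over to on, and then hold the green feed button down for at least two seconds so that the printer measures the new labels, and let it go. It is all done by pressing with the closed fingertips: leave the grey pause button alone, and do not lift or shove the printer or the jars.

Things in the scene. Friction and masses are not known exactly. Their poses are not given: they have to be found in the camera images.
- printer: charcoal desktop label printer, 226 x 180 mm, 118 mm high with the cover shut, 1.9 kg, loose on rubber feet. Origin: centre of its underside; x to its back, y to its left, z up; its front (-x) faces the robot more or less. A control panel lies across its front, the cover behind it; between them a black wall with a steel tear bar, at x = -60 to -52 mm, 84 mm high
- panel_mid (a point): middle of the control panel at its front, 67 mm high (x = -90 mm), leaning 6 degrees towards the front; axes as the printer's. On the panel, from the printer's left to right: red power rocker (y = +55 mm), grey pause button (y = 0), green feed button (y = -55 mm)
- cover (a joint): printer's cover, rad: 0 shut, grows as it opens. A spring pushes it up, a little hinge friction holds it, at 0.38 to 0.62 at the start. About 2 N down on the lip close it to 0.08; then a spring latch resists, and about 11 N on the lip take it past with a click to its stop at 0. Latched it stays below 0.005; not latched it springs up to about 0.4 when let go
- cover_lip (a point): middle of the upper face of the blue ribbed lip at the cover's front edge, the place to press; the lip is flat, 26 mm deep (13 mm before and behind this point) and 180 mm long along the printer's y. It rides on the cover: 135 mm from the hinge line, and with the cover shut it is 98 mm above the printer's underside, at x = -43 mm
- cover_hinge (a point): middle of the cover's hinge line, fixed in the printer at x = +92 mm, z = 88 mm; the line runs along the printer's y, and the cover's front swings up and back about it. Axes as the printer's. Behind and above it a fixed shelf board juts out over the counter: front edge 0.60 m ahead of the robot's base (world x), underside 0.557 m above the counter; the wrist must stay in front of it or below it
- power (a joint): power rocker, rad: 0 off, 0.34 fully on. It snaps over at the middle (0.17) and stays; about 4 N on the white line switch it
- power_mark (a point): face of the rocker's left half (printer +y), which carries a white line and stands raised when off: press it down for on. The point is 12.5 mm left of the pivot. The rocker is 36 mm long along the printer's y and 20 mm wide; this point goes down about 4 mm as it is switched on, and the half then lies parallel to the panel, 7 mm above the panel
- feed (a joint): green feed button, m: 0 up, 0.005 fully down; counts as pressed beyond 0.003. Springs back; about 4 N when fully down
- feed_top (a point): centre of the top of the green round feed button with a white arrow, 24 mm across, 8 mm proud of the panel; presses down, square to the panel
- pause (a joint): grey pause button, m: 0 up, 0.005 fully down. Not to be pressed
- pause_top (a point): centre of the top of the grey round pause button with two dark bars, 24 mm across, 8 mm proud of the panel, between the rocker and the feed button
- jam_white: loose jam jar with a white lid, 64 mm across, 110 mm high, beside the printer; origin under its centre
- jam_yellow: loose jam jar with a yellow lid, 64 mm across, 110 mm high, beside the printer; origin under its centre
- honey: loose honey jar with a red lid, 72 mm across, 101 mm high, beside the printer; origin under its centre
Things that resemble listed ones, but are neither listed nor needed, are in the scene too. What is shaped like the jam_yellow but blue or turquoise is not meant.

How it is judged:
By the outcome, as a careful person would: the job done as asked, in the order asked, and still so for the second after the job is handed in, with the robot touching nothing.
It also fails if it takes over 48 s, if anything falls off the work surface, if the arm or the gripper's body presses on something with over 40 N, if the wrist force passes 120 N, or if a joint passes its speed limit or range.

## Robot

A 6-joint arm with a two-finger parallel gripper is mounted at the origin on a cart in front of the work surface, level with it; the furniture and walls round the work are solid. World frame = base frame: x ahead of the robot, y to its left, z up, the work surface at z = 0. Lengths are in m, angles in degrees, forces in N, time in s.
With the tool pointing down it reaches from about 0.4 to 0.825 m from the base axis. Payload 7 kg.
Tool frame: the origin (TCP) lies on the centre line of the jaws, within the pads' length; the fingertips stand 19 mm ahead of it and the grasp point (between the pads) is the TCP (r.tip_extent is the distance from the TCP to the fingertips, in m); z points along the fingers, y is the line along which they close (so a half turn about z gives the same grasp; the last joint's range is limited). The gripper opens to 88 mm and grips with 3 to 60 N. Pads are 19 mm wide; open, the fingers measure 130 mm over their backs; the gripper's body (78 mm by 193 mm) begins 47 mm behind the grasp point.
Start: joints at [91.965, 20.546, 0.682, 0, -70.136, -16.507], TCP at [0.169, 0.653, 0.246] pointing down, gripper open.
Joint ranges: [-176.03, 176.03], [-82.01, 121.73], [-58.28, 71.71], [-173.87, 95.51], [-174.79, -0.11], [-173.66, 173.66]. Speed limits (degrees/s): [136.94, 136.94, 172.46, 180, 180, 180].

## Interface

Orientations are given as [roll, pitch, yaw] about the fixed x, y, z axes, in that order (R = Rz(yaw) Ry(pitch) Rx(roll)).
In Python, from plant import r gives the robot as it stands. The module is installed in compiled form; this text tells all that it offers.
- The arm moves only by the tool jog_arm, never from a script. Its argument "deltas" is a list that holds one entry, the list of rows, each a list of 5 numbers: the opening, from -1 (shut) to 1 (fully open), then the shift along the world's x, y, z in cm, then the turn about the world's z in rad. In form: [[[claw, dx, dy, dz, turn], ...]]. A call has 1 to 8 rows; each row shifts and turns the commanded pose from where the row before left it; what a row does not reach is not made up. A row lasts 1/8 s, in which the tool goes at most 62.5 mm and 10.7 degrees, less where a joint would pass 70% of its speed; a pose out of reach is approached as far as the arm can. A call with a gripper value outside its range is refused whole. The fingers move at their own pace and stop on an object; "force" is the grip in N (left out, the last holds). Time passes only in rows, so rows that do not move let the fingers close. It gives the time, the measured TCP pose, the force, the opening and the grip force at its end, in the units of the state.
- r.get_state(): the state, without advancing time (a new reading comes with each control period).
- r.capture(name): name is "side" or "top" or "wrist"; returns the picture (480x640x3 uint8, blue, green, red); there is no depth.
- r.camera_info(name): a dict with "fx", "fy", "cx", "cy" (pixels), "view" (4x4, takes a point from world to camera coordinates). Camera axes: x right, y up, looking along -z (the intrinsics and any distortion apply to the point x, -y, -z); pixel columns grow to the right and rows downward; lengths in m; the calibration is good to about 2 mm. A picture is of the moment at which its call begins: read the wrist's pose just before it. camera_info takes no time and is no camera call; for the wrist camera it gives the pose at the moment of the call.
- r.close_job(): hands the job in; it is judged then, once.
The state is a dict: "time_s": time; "joints": joint angles; "qd": joint speeds; "joint_torque": joint torques, N m; "tcp_pos": TCP position; "eef_rot": TCP orientation; "contact_force": force on the tool from outside, world axes, zero at the start; "moment": the same for the moment, N m; "gripper_width": finger opening in m; "gripper_force": force on a finger pad.
Only numpy, scipy, OpenCV 4.12 (cv2) and the standard library are available. Lean on these libraries where they do the work, as an engineer would, in place of code of your own. Each camera call takes 0.05 s, during which the arm holds its last target. There are 200 camera calls.

## Working session

There is one attempt and no reset: what is moved stays moved. The work goes in short steps, Python scripts to look and compute and a tool call to move; the robot and the scene stay as the last step left them, time stands still between calls to the robot, and variables do not carry over. Pictures are saved under pics/ and viewed, at most 10 in all, crops included, and the job is handed in when it is done.

Besides the shell and the picture viewer there is one more tool, called after "Call:" as name(argument=value, ...) on one line, values as JSON. jog_arm: Moves the arm, as the interface text tells. Its arguments: {"type":"object","properties":{"deltas":{"type":"array"},"force":{"type":"number"}},"required":["deltas"]}

```bash
mkdir -p pics; python3 - <<'E'
from plant import r
import cv2,numpy as np
s=r.get_state();print(s)
for n in("side","top"):
    i=r.camera_info(n);print(n,i)
    im=r.capture(n);cv2.imwrite(f"pics/{n}0.png",im)
im=r.capture("wrist");cv2.imwrite("pics/wrist0.png",im);print(r.camera_info("wrist"),r.tip_extent)
a,b=[cv2.imread(f"pics/{n}0.png") for n in("side","top")]
E
```

```text
{'time_s': 0.0, 'joints': array([ 9.19648367e+01,  2.05924297e+01,  6.33534660e-01, -1.86866288e-02,
       -7.01361449e+01, -1.65073147e+01]), 'qd': array([-0.02363946, -0.032789  ,  0.0765065 , -0.03106494,  0.03606107,
        0.02168203]), 'joint_torque': array([ 2.03467163e-03, -5.82731438e+01,  2.93045783e+01,  6.99692577e+00,
        6.83535865e-03, -1.56391293e-04]), 'tcp_pos': array([0.16940321, 0.65292383, 0.24461413]), 'eef_rot': array([ 1.79903886e+02, -1.01643653e-02, -1.45488335e+01]), 'contact_force': array([-0.534032  ,  0.14096316, -0.08287437]), 'moment': array([-0.00973081, -0.01475645,  0.0093613 ]), 'gripper_force': 0.0, 'gripper_width': 0.08739103196531878}
side {'fx': 526.4567943021237, 'fy': 526.4567943021237, 'cx': 317.78487568523656, 'cy': 241.38392757297535, 'view': array([[ 0.93368453, -0.35809041,  0.00211304, -0.43354457],
       [ 0.15893294,  0.41967487,  0.89365168, -0.23910288],
       [-0.32089488, -0.83405291,  0.4487563 , -1.086781  ],
       [ 0.        ,  0.        ,  0.        ,  1.        ]])}
top {'fx': 604.9085626368645, 'fy': 604.9085626368645, 'cx': 318.5870622890481, 'cy': 238.72087961615037, 'view': array([[-7.61765941e-03, -9.99970613e-01, -8.63315513e-04,
         1.80189534e-01],
       [ 9.90125984e-01, -7.66350664e-03,  1.39970731e-01,
        -5.56494397e-01],
       [-1.39973234e-01,  2.11458234e-04,  9.90155265e-01,
        -1.20376240e+00],
       [ 0.00000000e+00,  0.00000000e+00,  0.00000000e+00,
         1.00000000e+00]])}
{'fx': 383.48005463461794, 'fy': 383.48005463461794, 'cx': 315.2027752537083, 'cy': 240.85789040589987, 'view': array([[-0.25124946, -0.96792033,  0.00198399,  0.67347224],
       [ 0.92722251, -0.24127238, -0.28643683,  0.035827  ],
       [ 0.27772671, -0.0701275 ,  0.95809708, -0.39013654],
       [ 0.        ,  0.        ,  0.        ,  1.        ]])} 0.019
```

View pics/side0.png

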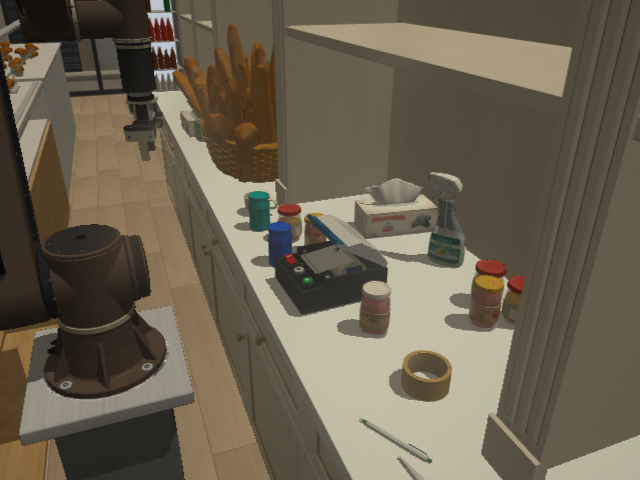

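View pics/top0.png

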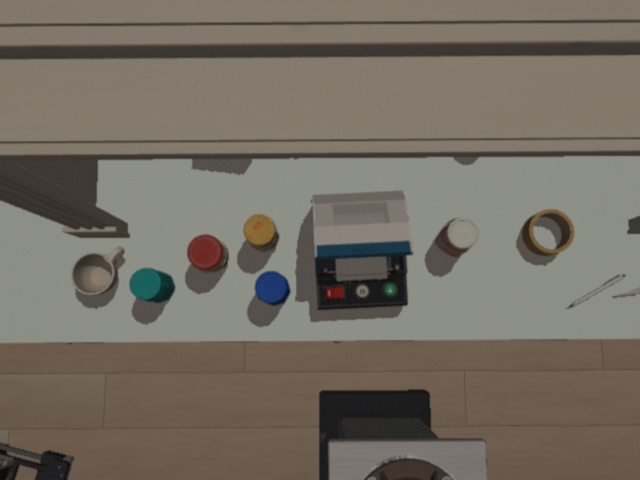

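The side view shows the printer around (330,270), with the cover up as the blue strip from (310,215) to (370,260), and the red, grey and green controls near (291,260), (299,270) and (308,282). In the top view the lip is the blue strip at (318–410, 250), the rocker is at (335,293), pause at (362,291) and feed at (390,290). The yellow-lidded jar at (260,230) is jam_yellow and the white one at (460,235) is jam_white. The blue can at (272,288) isn't one of the listed things. I'll triangulate the controls and the lip next.

```bash
cat > h.py <<'E'
import cv2,numpy as np
from plant import r
def ray(n,u,v,i=None):
    i=i or r.camera_info(n);V=i["view"];R=V[:3,:3];c=-R.T@V[:3,3]
    d=R.T@np.array([(u-i["cx"])/i["fx"],-(v-i["cy"])/i["fy"],-1.]);return c,d/np.linalg.norm(d)
def onz(n,u,v,z,i=None):
    c,d=ray(n,u,v,i);return c+d*(z-c[2])/d[2]
def tri(rays):
    A=sum(np.eye(3)-np.outer(d,d) for c,d in rays);b=sum((np.eye(3)-np.outer(d,d))@c for c,d in rays)
    p=np.linalg.solve(A,b);return p,max(np.linalg.norm(np.cross(p-c,d)) for c,d in rays)
def blobs(im,lo,hi,roi,amin=15):
    x0,y0,x1,y1=roi;m=cv2.inRange(cv2.cvtColor(im[y0:y1,x0:x1],cv2.COLOR_BGR2HSV),lo,hi)
    n,_,st,ce=cv2.connectedComponentsWithStats(m)
    return [(int(st[k,4]),(ce[k]+[x0,y0]).round(1),(st[k,:4]+[x0,y0,0,0]).tolist()) for k in range(1,n) if st[k,4]>=amin],m
E
python3 - <<'E'
from h import *
S=cv2.imread("pics/side0.png");T=cv2.imread("pics/top0.png")
for nm,im,roi in(("side",S,(265,205,395,315)),("top",T,(305,180,420,315))):
    for c,lo,hi in(("red",(0,150,70),(8,255,255)),("red2",(172,150,70),(180,255,255)),("green",(55,120,50),(85,255,255)),("blue",(95,120,40),(115,255,255)),("grey",(0,0,120),(180,40,255))):
        print(nm,c,blobs(im,lo,hi,roi)[0])
a=cv2.resize(S[205:315,265:395],None,fx=5,fy=5,interpolation=cv2.INTER_CUBIC)
b=cv2.resize(T[180:315,305:420],None,fx=4,fy=4,interpolation=cv2.INTER_CUBIC)
cv2.imwrite("pics/sc.png",a);cv2.imwrite("pics/tc.png",b)
E
```

```text
side red [(177, array([289.8, 209. ]), [278, 205, 23, 11]), (74, array([290.2, 258.9]), [285, 254, 12, 10])]
side red2 []
side green [(91, array([266.5, 216.2]), [265, 205, 5, 24]), (34, array([307.5, 280.2]), [303, 277, 9, 6])]
side blue [(36, array([317.2, 220.4]), [310, 215, 15, 11]), (429, array([282.5, 235.1]), [268, 222, 24, 34]), (46, array([335.5, 237.7]), [328, 232, 16, 12])]
side grey [(718, array([326.2, 214.8]), [292, 205, 63, 42]), (44, array([384.1, 205.5]), [373, 205, 22, 3]), (109, array([274. , 215.5]), [270, 208, 12, 15]), (68, array([338.9, 235.2]), [317, 217, 43, 30]), (503, array([372.9, 239.5]), [336, 220, 59, 33]), (16, array([266.2, 231.9]), [265, 230, 4, 5]), (54, array([266.4, 248.6]), [265, 241, 4, 15]), (359, array([390.8, 280.1]), [381, 254, 14, 61]), (544, array([271.9, 295.9]), [265, 266, 24, 49]), (331, array([341.9, 310.1]), [311, 302, 50, 13])]
top red [(151, array([335.4, 292.2]), [326, 287, 18, 11])]
top red2 []
top green [(86, array([389.4, 289.2]), [384, 284, 12, 12])]
top blue [(1137, array([363.2, 250.1]), [317, 242, 93, 18])]
top grey [(5776, array([372.8, 222.8]), [305, 180, 115, 135]), (25, array([361.6, 288.6]), [358, 286, 9, 8]), (54, array([306.4, 307.7]), [305, 301, 4, 14])]
```

View pics/sc.png

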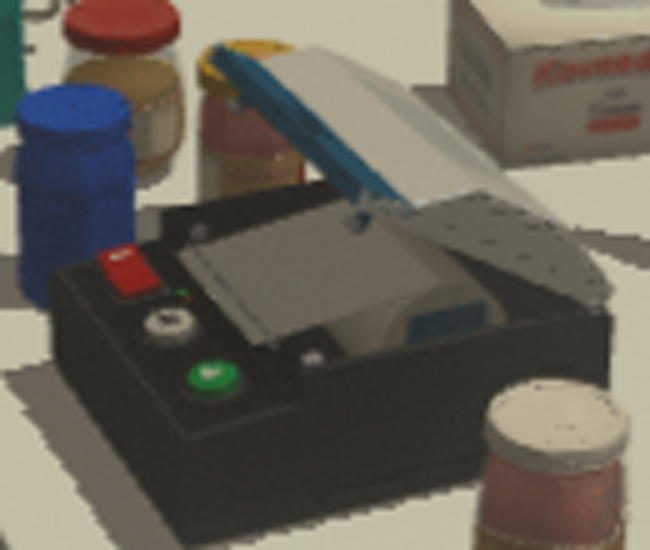

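View pics/tc.png

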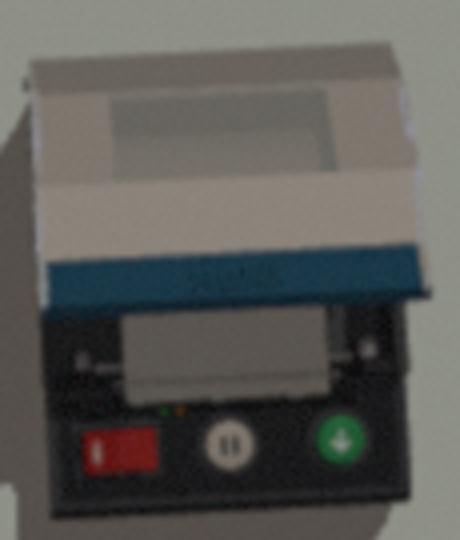

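The crops show the rocker with its white line on the left (top px (329,293)), the pause button with two bars (362,291), the green feed button with an arrow (390,289.5), and the blue lip from (317,252) to (411,247).

```bash
python3 - <<'E'
from h import *
P={"red":((290.2,258.9),(335.2,292.6)),"pause":((299,269.4),(362.2,290.6)),"green":((307.6,280.5),(389.8,289.4)),"lipL":((309.5,216),(317.5,253)),"lipR":((343,246),(411,248.5))}
Q={}
for k,(s,t) in P.items():
    p,e=tri([ray("side",*s),ray("top",*t)]);Q[k]=p;print(k,p.round(4),round(e,4))
z=0.073
a,b=onz("top",335.2,292.6,z),onz("top",389.8,289.4,z)
y=(a-b)/np.linalg.norm(a-b);x=np.array([y[1],-y[0],0]);yaw=np.degrees(np.arctan2(x[1],x[0]));print("yaw",yaw,np.linalg.norm(a-b))
m=(a+b)/2;O=m+.09*x;O[2]=0
print("origin",O.round(4))
for n,l in dict(panel=(-.09,0,.067),mark=(-.09,.0675,.078),feed=(-.09,-.055,.075),lip=(-.043,0,.098),hinge=(.092,0,.088)).items():
    print(n,(O+x*l[0]+y*l[1]+np.array([0,0,l[2]])).round(4))
for k,p in Q.items():
    d=p-O;print(k,"local",(d@x).round(4),(d@y).round(4),p[2].round(4))
d=np.array([(Q["lipL"]+Q["lipR"])/2-O])[0];print("open angle",np.arctan2(d[2]-.088,.092-d@x)-np.arctan2(.01,.135))
for n,u,v,h in(("white",461,233,.11),("yellow",260,230,.11),("honey",206,252,.101)): print(n,onz("top",u,v,h).round(3))
E
```

```text
red [0.4455 0.1439 0.0717] 0.0
pause [0.4496 0.0902 0.0692] 0.0004
green [0.4517 0.0353 0.0682] 0.0005
lipL [0.512  0.1787 0.1644] 0.0017
lipR [0.5237 0.0043 0.1603] 0.0027
yaw 2.905721087140533 0.10803108743275272
origin [0.5381 0.0946 0.    ]
panel [0.4482 0.09   0.067 ]
mark [0.4448 0.1574 0.078 ]
feed [0.451  0.0351 0.075 ]
lip [0.4951 0.0924 0.098 ]
hinge [0.63   0.0992 0.088 ]
red local -0.09 0.054 0.0717
pause local -0.0886 0.0001 0.0692
green local -0.0893 -0.0548 0.0682
lipL local -0.0218 0.0853 0.1644
lipR local -0.0189 -0.0894 0.1603
open angle 0.5105415592121241
white [ 0.557 -0.1    0.11 ]
yellow [0.566 0.289 0.11 ]
honey [0.525 0.395 0.101]
```

Call:
jog_arm(deltas=[[[-1, 2.15, -3.5, 0, 0.019], [-1, 2.15, -3.5, 0, 0.019], [-1, 2.15, -3.5, 0, 0.019], [-1, 2.15, -3.5, 0, 0.019], [-1, 2.15, -3.5, 0, 0.019], [-1, 2.15, -3.5, 0, 0.019], [-1, 2.15, -3.5, 0, 0.019], [-1, 2.15, -3.5, 0, 0.019]]], force=20)

```text
time_s: 1.15
tcp_pos: [0.3419, 0.372, 0.2455]
eef_rot: [180.0, 0.0, -5.8]
contact_force: [1.4, 0.3, -0.8]
gripper_width: 0.0132
gripper_force: 0.0
```

Call:
jog_arm(deltas=[[[-1, 2.15, -3.5, 0, 0.019], [-1, 2.15, -3.5, 0, 0.019], [-1, 2.15, -3.5, 0, 0.019], [-1, 2.15, -3.5, 0, 0.019], [-1, 2.15, -3.5, 0, 0.019], [-1, 2.15, -3.5, 0, 0.019], [-1, 2.15, -3.5, 0, 0.019], [-1, 2.15, -3.5, 0, 0.019]]])

```text
time_s: 2.15
tcp_pos: [0.5139, 0.0921, 0.2455]
eef_rot: [-180.0, 0.0, 2.9]
contact_force: [-0.5, 0.6, 0.9]
gripper_width: 0.0004
gripper_force: 0.0
```

Call:
jog_arm(deltas=[[[-1, 0, 0, 0, 0], [-1, 0, 0, 0, 0]]])

```text
time_s: 2.4
tcp_pos: [0.5132, 0.0932, 0.2453]
eef_rot: [180.0, 0.0, 2.8]
contact_force: [-0.2, 0.4, -0.1]
gripper_width: 0.0006
gripper_force: 0.0
```

```bash
python3 - <<'E'
from h import *
s=r.get_state();print(s["time_s"],s["tcp_pos"],s["eef_rot"],s["joints"],s["contact_force"])
i=r.camera_info("wrist");print(repr(i["view"]));np.save("w1.npy",i["view"])
cv2.imwrite("pics/w1.png",r.capture("wrist"))
E
```

```text
2.4 [0.51324269 0.09323909 0.24529437] [1.79996272e+02 3.03870354e-02 2.81736397e+00] [ 3.18608095e+01  6.07330595e+00 -1.84807419e+01 -1.26324667e-02
 -6.54743285e+01  6.09618020e+01] [-0.24110642  0.42107178 -0.09063122]
array([[ 0.04904946, -0.99879578,  0.00107062,  0.06709808],
       [ 0.95669314,  0.04667386, -0.28733217, -0.4594666 ],
       [ 0.28693619,  0.01511774,  0.9578304 , -0.53789723],
       [ 0.        ,  0.        ,  0.        ,  1.        ]])
```

View pics/w1.png

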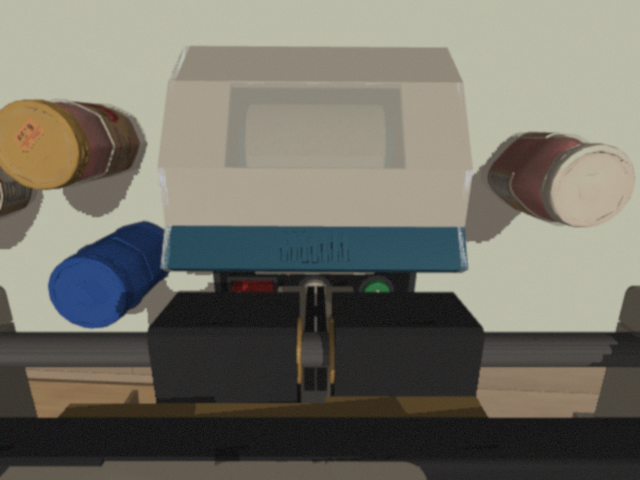

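The wrist view shows the lip as the blue band from (165,228) to (467,270), with its middle near (316,248). The tips hang in front of it at column 315, so they are laterally centred.

```bash
python3 - <<'E'
from h import *
i=dict(r.camera_info("wrist"));i["view"]=np.load("w1.npy")
b,m=blobs(cv2.imread("pics/w1.png"),(95,120,40),(115,255,255),(160,200,480,285),200);print(b)
for t in [(363.2,250.1)]:
    print(tri([ray("wrist",316,248,i),ray("top",*t)]))
for v in(228,248,268):print(v,onz("wrist",316,v,.162,i).round(4))
print(tri([ray("wrist",166,248,i),ray("top",317.5,252.5)]),tri([ray("wrist",466,248,i),ray("top",410.5,248)]))
h=np.array([.63,.0992]);x=np.array([np.cos(np.radians(2.9)),np.sin(np.radians(2.9))])
for th in(.55,.5,.4,.3,.2,.1,.08,.04,0):
    c=h-x*(.13537*np.cos(th+.074));print(th,c.round(4),round(.088+.13537*np.sin(th+.074),4))
E
```

```text
[(12153, array([313. , 248.8]), [168, 227, 292, 46])]
(array([0.5189768 , 0.0929525 , 0.15886037]), np.float64(0.0006165755788046881))
228 [0.5324 0.093  0.162 ]
248 [0.5199 0.0924 0.162 ]
268 [0.507  0.0918 0.162 ]
(array([0.51569262, 0.17970077, 0.1664176 ]), np.float64(0.002067907783657659)) (array([0.52327357, 0.00431805, 0.16267986]), np.float64(0.0026145422881859136))
0.55 [0.5203 0.0936] 0.1671
0.5 [0.5165 0.0934] 0.1615
0.4 [0.5097 0.0931] 0.1498
0.3 [0.5041 0.0928] 0.1375
0.2 [0.4998 0.0926] 0.1246
0.1 [0.4968 0.0925] 0.1114
0.08 [0.4964 0.0924] 0.1088
0.04 [0.4957 0.0924] 0.1034
0 [0.4952 0.0924] 0.098
```

Call:
jog_arm(deltas=[[[-1, 0, 0, -1.5, 0], [-1, 0, 0, -1.5, 0], [-1, 0, 0, -1.5, 0], [-1, 0, 0, -1.2, 0], [-1, 0, 0, -0.3, 0], [-1, 0, 0, -0.5, 0], [-1, -0.3, 0, -0.6, 0], [-1, -0.3, 0, -0.6, 0]]])

```text
time_s: 3.45
tcp_pos: [0.5077, 0.0934, 0.1685]
eef_rot: [-180.0, -0.1, 2.9]
contact_force: [1.3, -0.8, 0.0]
gripper_width: 0.0007
gripper_force: 0.5
```

Call:
jog_arm(deltas=[[[-1, -0.3, 0, -0.6, 0], [-1, -0.25, 0, -0.6, 0], [-1, -0.2, 0, -0.65, 0], [-1, -0.2, 0, -0.65, 0], [-1, -0.15, 0, -0.65, 0], [-1, -0.1, 0, -0.6, 0], [-1, 0, 0, 0, 0]]])

```text
time_s: 4.32
tcp_pos: [0.495, 0.0932, 0.1304]
eef_rot: [180.0, 0.1, 2.9]
contact_force: [-0.2, -0.2, 1.5]
gripper_width: 0.0003
gripper_force: 0.4
```

Call:
jog_arm(deltas=[[[-1, -0.1, 0, -0.3, 0], [-1, 0, 0, -0.3, 0], [-1, 0, 0, -0.2, 0], [-1, 0, 0, -0.2, 0], [-1, 0, 0, 0, 0]]])

```text
time_s: 4.95
tcp_pos: [0.4944, 0.0933, 0.1207]
eef_rot: [180.0, 0.0, 2.9]
contact_force: [-1.1, 0.1, 0.1]
gripper_width: 0.0006
gripper_force: 0.0
```

Call:
jog_arm(deltas=[[[-1, 0, 0, -0.2, 0], [-1, 0, 0, -0.1, 0], [-1, 0, 0, 0, 0]]])

```text
time_s: 5.32
tcp_pos: [0.4945, 0.0933, 0.118]
eef_rot: [180.0, 0.0, 2.9]
contact_force: [-0.6, -0.4, 0.4]
gripper_width: 0.0002
gripper_force: 0.0
```

Call:
jog_arm(deltas=[[[-1, 0, 0, -0.15, 0], [-1, 0, 0, 0, 0]]])

```text
time_s: 5.58
tcp_pos: [0.4945, 0.0933, 0.1169]
eef_rot: [180.0, -0.0, 2.9]
contact_force: [-0.8, -0.3, 3.9]
gripper_width: 0.0004
gripper_force: 2.1
```

```bash
python3 - <<'E'
from h import *
s=r.get_state();print(s["time_s"],s["tcp_pos"],s["contact_force"])
a=r.capture("side")[195:315,255:395];b=r.capture("wrist")
cv2.imwrite("pics/w2.png",np.hstack([cv2.resize(a,(420,360),interpolation=cv2.INTER_CUBIC),b[0:480:1,100:480][:360]]))
E
```

```text
5.575 [0.49454709 0.09334592 0.11686792] [-0.83056878 -0.26857438  3.90640092]
```

View pics/w2.png

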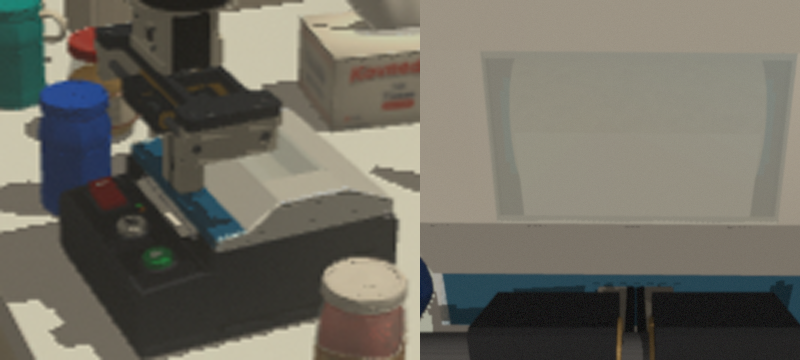

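The cover is down with the tips on the lip (left panel, around (185,185)), and the tool reads about 4 N against the stop. I'll press a little harder to be sure it latches, then lift and look.

Call:
jog_arm(deltas=[[[-1, 0, 0, -0.15, 0], [-1, 0, 0, -0.1, 0], [-1, 0, 0, 0, 0]]])

```text
time_s: 6.05
tcp_pos: [0.4946, 0.0934, 0.1163]
eef_rot: [180.0, -0.1, 2.9]
contact_force: [-10.1, -0.2, 26.5]
gripper_width: 0.0002
gripper_force: 13.3
```

Call:
jog_arm(deltas=[[[-1, 0, 0, 0.2, 0], [-1, 0, 0, 0.3, 0], [-1, 0, 0, 1.5, 0], [-1, 0, 0, 2, 0], [-1, 0, 0, 2, 0], [-1, 0, 0, 2, 0], [-1, 0, 0, 2, 0], [-1, 0, 0, 0, 0]]])

```text
time_s: 7.05
tcp_pos: [0.4955, 0.0938, 0.2161]
eef_rot: [-179.9, -0.2, 2.9]
contact_force: [0.3, 0.6, -0.4]
gripper_width: 0.0005
gripper_force: 0.0
```

```bash
python3 - <<'E'
from h import *
s=r.get_state();print(s["time_s"],s["tcp_pos"],s["contact_force"],s["eef_rot"])
S=r.capture("side");T=r.capture("top");i=r.camera_info("wrist");np.save("w3.npy",i["view"]);W=r.capture("wrist")
for n,v in(("s3",S),("t3",T),("w3",W)):cv2.imwrite(f"pics/{n}.png",v)
a=cv2.resize(S[195:315,255:395],(420,360),interpolation=cv2.INTER_CUBIC)
cv2.imwrite("pics/m3.png",np.hstack([a,W[120:480,130:510]]))
for nm,im,roi in(("side",S,(265,235,350,315)),("wrist",W,(180,200,480,480)),("top",T,(305,180,420,315))):
    for c,lo,hi in(("red",(0,150,50),(8,255,255)),("green",(55,120,40),(85,255,255)),("blue",(95,120,40),(115,255,255))):
        print(nm,c,blobs(im,lo,hi,roi,30)[0])
E
```

```text
7.05 [0.49546246 0.0937873  0.21614766] [ 0.25347014  0.56170865 -0.44190398] [-179.91704954   -0.18916496    2.8856446 ]
side red [(33, array([291.8, 258.8]), [287, 254, 10, 8])]
side green [(34, array([307.5, 280.2]), [303, 277, 9, 6])]
side blue [(232, array([284.2, 242.8]), [273, 235, 19, 21]), (327, array([317.1, 257.3]), [300, 242, 35, 32])]
wrist red [(658, array([247.2, 282. ]), [223, 274, 47, 18])]
wrist green [(382, array([384.5, 282.7]), [370, 273, 30, 20])]
wrist blue [(8128, array([315.4, 239.5]), [191, 223, 249, 36])]
top red []
top green [(85, array([389.4, 289.2]), [384, 284, 12, 12])]
top blue []
```

View pics/m3.png

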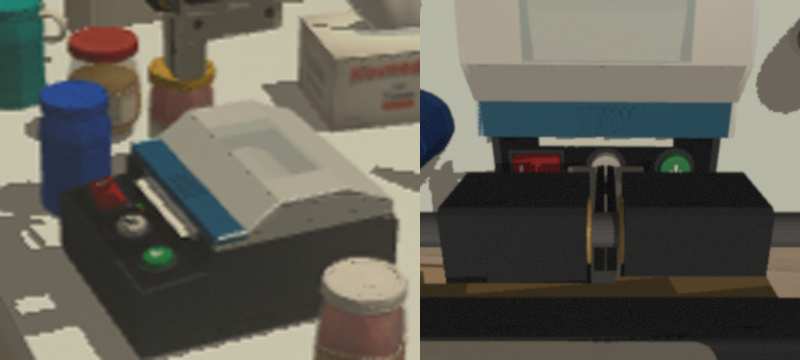

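The cover now stays shut with the tool clear of it, and the green button is at the same pixels as before, so the printer hasn't moved. Next is the rocker, with a quarter turn so the 19 mm pad width lies along the printer's y.

Call:
jog_arm(deltas=[[[-1, -0.6, 0.8, 0, -0.175], [-1, -0.6, 0.8, 0, -0.175], [-1, -0.6, 0.8, 0, -0.175], [-1, -0.6, 0.8, 0, -0.175], [-1, -0.6, 0.8, 0, -0.175], [-1, -0.6, 0.8, 0, -0.175], [-1, -0.6, 0.8, 0, -0.175], [-1, -0.6, 0.8, 0, -0.175]]])

```text
time_s: 8.2
tcp_pos: [0.4459, 0.1573, 0.2132]
eef_rot: [179.9, -0.0, -77.7]
contact_force: [0.1, 0.9, 0.7]
gripper_width: 0.0006
gripper_force: 0.0
```

Call:
jog_arm(deltas=[[[-1, -0.25, 0.2, -2, -0.17], [-1, 0, 0, -2, 0], [-1, 0, 0, -2, 0], [-1, 0, 0, -2, 0], [-1, 0, 0, -2, 0], [-1, 0, 0, -0.7, 0], [-1, 0, 0, 0, 0]]])

```text
time_s: 9.07
tcp_pos: [0.4438, 0.1591, 0.1066]
eef_rot: [179.9, -0.1, -87.1]
contact_force: [0.8, 0.3, -0.1]
gripper_width: 0.0007
gripper_force: 0.0
```

Call:
jog_arm(deltas=[[[-1, 0, 0, -0.4, 0], [-1, 0, 0, -0.3, 0], [-1, 0, 0, -0.2, 0], [-1, 0, 0, 0, 0]]])

```text
time_s: 9.57
tcp_pos: [0.4443, 0.1598, 0.0984]
eef_rot: [-180.0, 0.0, -87.1]
contact_force: [-0.4, 2.4, 1.8]
gripper_width: 0.0006
gripper_force: 1.1
```

Call:
jog_arm(deltas=[[[-1, 0, 0, -0.2, 0], [-1, 0, 0, -0.1, 0], [-1, 0, 0, 0, 0]]])

```text
time_s: 9.95
tcp_pos: [0.4436, 0.1589, 0.0947]
eef_rot: [179.9, -0.0, -87.1]
contact_force: [0.2, -0.2, 0.1]
gripper_width: 0.0003
gripper_force: 0.0
```

Call:
jog_arm(deltas=[[[-1, 0, 0, -0.1, 0], [-1, 0, 0, -0.1, 0], [-1, 0, 0, 0, 0]]])

```text
time_s: 10.32
tcp_pos: [0.444, 0.1592, 0.0936]
eef_rot: [-180.0, -0.0, -87.1]
contact_force: [-3.1, -0.2, 8.6]
gripper_width: 0.0002
gripper_force: 4.2
```

Call:
jog_arm(deltas=[[[-1, 0, 0, 0.2, 0], [-1, 0, 0, 1.5, 0], [-1, 0, 0, 2, 0], [-1, 0, 0, 2, 0], [-1, 0.2, -3.1, 0, 0], [-1, 0.2, -3.1, 0, 0], [-1, 0.2, -3.1, 0, 0], [-1, 0.1, -3.1, 0, 0]]])

```text
time_s: 11.32
tcp_pos: [0.4509, 0.0344, 0.15]
eef_rot: [-180.0, 0.0, -87.1]
contact_force: [0.1, -0.2, 1.0]
gripper_width: 0.0008
gripper_force: 0.0
```

```bash
python3 - <<'E'
from h import *
s=r.get_state();print(s["time_s"],s["tcp_pos"],s["contact_force"],s["eef_rot"])
S=r.capture("side");W=r.capture("wrist");T=r.capture("top")
g=blobs(S,(55,120,40),(85,255,255),(295,265,330,300),10)[0];print(g, blobs(T,(55,120,40),(85,255,255),(375,270,405,310),10)[0])
a=cv2.resize(S[195:315,255:395],(420,360),interpolation=cv2.INTER_CUBIC)
cv2.imwrite("pics/m4.png",np.hstack([a,cv2.resize(W,(380,285))[:285].repeat(1,0) if 0 else cv2.copyMakeBorder(cv2.resize(W,(380,285)),0,75,0,0,0)]))
E
```

```text
11.325 [0.45094384 0.03440083 0.15004842] [ 0.13263114 -0.18765589  0.98365227] [-1.79995159e+02  4.23123337e-03 -8.70720597e+01]
[(31, array([307.9, 280.5]), [303, 278, 10, 5])] []
```

View pics/m4.png

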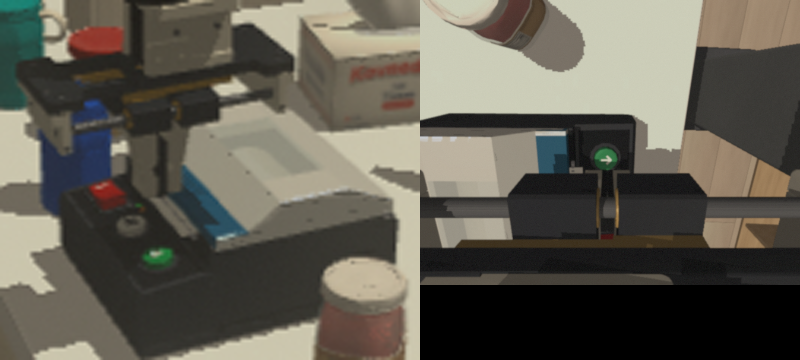

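The rocker is over: its white-lined half is down and its right half raised at (105,190). The cover is still shut. The tips are in line with the feed button, which is the green one with the arrow, at (605,158) in the wrist panel. Now I'll press it.

Call:
jog_arm(deltas=[[[-1, 0, 0, -2, 0], [-1, 0, 0, -2, 0], [-1, 0, 0, -1, 0], [-1, 0, 0, -0.3, 0], [-1, 0, 0, -0.2, 0], [-1, 0, 0, -0.2, 0], [-1, 0, 0, -0.2, 0], [-1, 0, 0, 0, 0]]])

```text
time_s: 12.48
tcp_pos: [0.4517, 0.0357, 0.0915]
eef_rot: [-179.9, 0.0, -87.1]
contact_force: [0.2, 1.7, 2.2]
gripper_width: 0.0003
gripper_force: 1.5
```

Contact made, tip at about 0.0725. Pushing further down to the stop.

Call:
jog_arm(deltas=[[[-1, 0, 0, -0.1, 0], [-1, 0, 0, -0.1, 0], [-1, 0, 0, 0, 0]]])

```text
time_s: 12.85
tcp_pos: [0.4519, 0.0357, 0.0898]
eef_rot: [-179.9, 0.0, -87.0]
contact_force: [0.4, 1.4, 9.6]
gripper_width: 0.0004
gripper_force: 4.5
```

Call:
jog_arm(deltas=[[[-1, 0, 0, -0.05, 0], [-1, 0, 0, 0, 0], [-1, 0, 0, 0, 0], [-1, 0, 0, 0, 0], [-1, 0, 0, 0, 0], [-1, 0, 0, 0, 0], [-1, 0, 0, 0, 0], [-1, 0, 0, 0, 0]]])

```text
time_s: 13.85
tcp_pos: [0.4519, 0.0357, 0.0896]
eef_rot: [-179.9, 0.0, -87.0]
contact_force: [-2.1, 0.8, 12.3]
gripper_width: 0.0005
gripper_force: 6.4
```

Call:
jog_arm(deltas=[[[-1, 0, 0, 0, 0], [-1, 0, 0, 0, 0], [-1, 0, 0, 0, 0], [-1, 0, 0, 0, 0], [-1, 0, 0, 0, 0], [-1, 0, 0, 0, 0], [-1, 0, 0, 0, 0], [-1, 0, 0, 0, 0]]])

```text
time_s: 14.85
tcp_pos: [0.4519, 0.0357, 0.0896]
eef_rot: [-179.9, 0.0, -87.0]
contact_force: [-0.8, 0.6, 12.9]
gripper_width: 0.001
gripper_force: 6.4
```

Call:
jog_arm(deltas=[[[-1, 0, 0, 0, 0], [-1, 0, 0, 0, 0], [-1, 0, 0, 0, 0], [-1, 0, 0, 0, 0], [-1, 0, 0, 0, 0], [-1, 0, 0, 0, 0], [-1, 0, 0, 0, 0], [-1, 0, 0, 0, 0]]])

```text
time_s: 15.85
tcp_pos: [0.4519, 0.0357, 0.0896]
eef_rot: [-179.9, 0.0, -87.0]
contact_force: [-0.9, 0.9, 12.0]
gripper_width: 0.0006
gripper_force: 6.4
```

Call:
jog_arm(deltas=[[[-1, 0, 0, 0.3, 0], [-1, 0, 0, 0.5, 0], [-1, 0, 0, 2, 0], [-1, 0, 0, 3, 0], [-1, -0.5, 0, 4, 0], [-1, 0, 0, 4, 0], [-1, 0, 0, 0, 0], [-1, 0, 0, 0, 0]]])

```text
time_s: 16.85
tcp_pos: [0.445, 0.035, 0.2257]
eef_rot: [179.9, -0.0, -87.1]
contact_force: [-0.3, 0.1, 0.0]
gripper_width: 0.0004
gripper_force: 0.0
```

```bash
python3 - <<'E'
from h import *
s=r.get_state();print(s["time_s"],s["tcp_pos"],s["contact_force"])
S=r.capture("side");W=r.capture("wrist")
print(blobs(S,(55,120,40),(85,255,255),(295,265,330,300),10)[0])
cv2.imwrite("pics/m5.png",np.hstack([cv2.resize(S[195:315,255:395],(420,360),interpolation=cv2.INTER_CUBIC),cv2.copyMakeBorder(cv2.resize(W,(380,285)),0,75,0,0,0)]))
E
```

```text
16.85 [0.44499674 0.03504222 0.22572177] [-0.34364626  0.11728173  0.00451802]
[(34, array([307.4, 280.1]), [303, 277, 9, 6])]
```

View pics/m5.png

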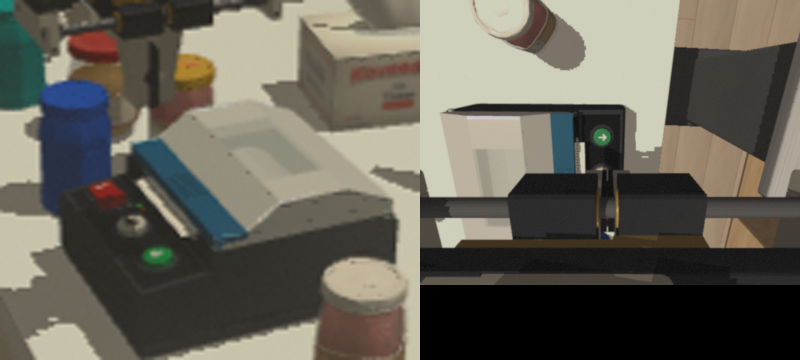

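The cover is shut, the rocker is on at (105,190) and the green button is up again at (157,257). The printer hasn't moved and the arm is clear, so I'm handing the job in.

```bash
python3 -c "
from plant import r
print(r.close_job())"
```

```text
the job is handed in; nothing more can be done
None
```

I've handed the job in: the cover is latched shut, the power rocker is on, and the feed button was held down for about 3 s and let go, with pause and the jars untouched and the printer not moved; no verdict came back.

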